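# Put the dial indicator away in its case and click the lid shut

## Robot

A 7-joint arm with a two-finger parallel gripper is mounted at the origin on the work surface. World frame = base frame: x ahead of the robot, y to its left, z up, the work surface at z = 0. Lengths are in m, angles in rad, forces in N, time in s.
With the tool pointing down it reaches from about 0.35 to 0.775 m from the base axis. Payload 3.1 kg.
Tool frame: the origin (TCP) lies midway between the tips of the shut fingers; the grasp point (between the pads) lies 19 mm behind it; z points along the fingers, y is the line along which they close (so a half turn about z gives the same grasp; the last joint's range is limited). The gripper opens to 85 mm and grips with 20 to 120 N. Pads are 22 mm wide; open, the fingers measure 114 mm over their backs; the gripper's body (76 mm by 85 mm) begins 54 mm behind the grasp point. The pads swing forward as they close: fully open they stand 13 mm farther back than shut.
Start: joints at [-1.188, 0.311, 0.014, 1.512, -0.004, 1.319, -0.027], TCP at [0.227, 0.501, 0.231] pointing down, gripper open.
Joint ranges: [-2.7, 2.7], [-0.3, 1.91], [-1.27, 1.3], [0.12, 2.57], [-1.44, 4.58], [0.2, 2.03], [-3.05, 3.05]. Speed limits (rad/s): [2.79, 2.79, 3.14, 3.14, 3.14, 3.14, 3.14].

## Interface

Orientations are given as a unit quaternion [x, y, z, w].
In Python, from workcell import env gives the robot as it stands. Calls block until the motion is done:
- env.goto(position, orientation): joint-space move of the TCP to a pose.
- env.servo_line(position, attitude=None, v=0.15, force_limit=None): straight line of the TCP; attitude=None keeps the orientation; v is the mean speed in m/s. With force_limit (N) it stops when the force on the tool has changed by that much, and returns True; else False.
- env.move_j(angles): joint-space move.
- env.grip(opening, grip_force=None): finger opening in m; grip_force is the grip in N (None keeps the last); returns when the fingers have stopped.
- env.hold(seconds).
- env.solve_ik(position, orientation): joint angles nearest the present ones, or None.
- env.capture(name): name is "scene" or "top" or "wrist"; returns a dict with "image" (420x560x3 uint8, blue, green, red), "z_map" (420x560 float32, m along the optical axis (not along the pixel's ray), 0 where there is no reading), "K" (3x3 intrinsics, pixels), "rvec" (rotation vector, rad) and "tvec" (3), from world to camera coordinates, as OpenCV has them; the wrist camera has in their place "tool_from_camera" (4x4, takes a point from camera to tool coordinates, whose origin is the TCP and whose axes are the flange's). Camera axes: x right, y down, z forward; pixel columns grow to the right and rows downward; lengths in m; the calibration is good to about 2 mm. A picture is of the moment at which its call begins: read the wrist's pose just before it.
A pose or a line that the arm cannot do raises env.MotionError and nothing moves.
- env.finish_job(): hands the job in; it is judged then, once.
Trained networks look in the newest picture that a camera, given by its name, has taken for a name from the list of things; names that differ only in an ending like _2 or _b are one class to them, and where a whole thing is asked for, a point or a joint stands for the part that bears it (a point fixed in the world has none). Each returns a list of dicts, best first, with "conf" (0 to 1); they miss things now and then, are a little off and sometimes report something else, mostly with a low value. They report only what shows in the picture. A call takes as long as a camera call. They do not tell look-alikes from the thing itself.
- env.silhouettes(name, camera): "mask" (420x560 bool, what is visible of it) and "point" ([row, column] in pixels, amid what is visible of it).
Readings, each from a call of its own:
- env.current_t(): time.
- env.current_qpos(): joint angles.
- env.current_qd(): joint speeds.
- env.current_joint_torque(): joint torques, N m.
- env.current_position(): TCP position.
- env.current_tool_rot(): TCP orientation.
- env.current_force(): force on the tool from outside, world axes, zero at the start.
- env.current_wrist_torque(): the same for the moment, N m.
- env.current_width(): finger opening in m.
- env.current_finger_force(): force on a finger pad.
Only numpy, scipy, OpenCV 4.12 (cv2) and the standard library are available. Lean on these libraries where they do the work, as an engineer would, in place of code of your own. Each camera call takes 0.05 s, during which the arm holds its last target. There are 200 camera calls.

## Task

Put the dial indicator away: lay it flat, dial upwards, in the open instrument case without dropping it, then swing the lid over and press its free edge down until the catch clicks and the lid stays fully shut. Leave the vee block, the steel block and the bottle where they are.

Things in the scene. Friction and masses are not known exactly. Their poses are not given: they have to be found in the camera images.
- case: Base of a dark grey instrument case, fixed to the bench: open tray 146 (its x) x 140 (its y) x 34 mm high, walls 5 mm, inner floor 5 mm up. Origin: centre of its underside, z up. The +x wall (away from the robot) carries the hinge, the -x side the steel catch; catch and lid tab stick out up to 16 mm at the middle of that side. Shut, the case is 48 mm high.
- lid (a joint): Lid angle: 0 = fully shut (clicked), pi/2 = upright, about 2 = open, leaning back beyond the hinge. Stiff hinge: the lid stays where it is left and takes about 2 N to swing. Swung over, it meets the sprung catch at about 0.08 (free edge some 12 mm too high); pressing down on the free edge with about 15 N takes it past the catch and it then stays at 0.
- lid_edge (a point): Middle of the lid's free edge on its outer face. The lid is a grey shell 146 mm from hinge to free edge, 140 mm wide, 14 mm thick; its hinge axis runs along the case's y, 73 mm from the case's centre towards +x and 34 mm above the bench. Axes: x from free edge to hinge, y along the hinge, z out of the outer face (up when shut).
- dial (a point): Centre of the dial indicator, half-way up: a loose round steel body 50 mm across, 22 mm thick, with a white dial, on its back, about 0.17 kg. z points up out of the dial; x along its stem, a thin rod with its tip 55 mm from this centre; a cap on the other side reaches 32 mm. Pinch the round body along its y. It fits in the middle of the tray with the stem along the case's x, either way.
- vee_block: Bystander: steel vee block 45 x 100 x 32 mm, origin at the centre of its underside.
- steel_block: Bystander: dark steel block 55 x 75 x 45 mm, origin at the centre of its underside.
- spirit: Bystander: white bottle 60 mm across, 130 mm high, origin at the centre of its underside.
Things that resemble listed ones, but are neither listed nor needed, are in the scene too. Of the things like the case, leave any that is blue; of the rest the larger one is meant. Leave any yellow look-alike of the part that bears dial alone.

How it is judged:
By the outcome, as a careful person would: the job done as asked, in the order asked, and still so for the second after the job is handed in, with the robot touching nothing.
It also fails if it takes over 64 s, if anything falls off the work surface, if the arm or the gripper's body presses on something with over 40 N, if the wrist force passes 120 N, or if a joint passes its speed limit or range.

## Working session

There is one attempt and no reset: what is moved stays moved. The work goes in short steps, each a Python script; the robot and the scene stay as the last script left them, time stands still between calls to the robot, and variables do not carry over. Pictures are saved under pics/ and viewed, at most 10 in all, crops included, and the job is handed in when it is done.

```bash
mkdir -p pics; ls
cat > h.py <<'E'
import numpy as np, cv2
from scipy.spatial.transform import Rotation as R
from workcell import env
def cloud(c, T=None):
    K=c["K"]; z=c["z_map"]; v,u=np.indices(z.shape)
    P=np.stack([(u-K[0,2])/K[0,0]*z,(v-K[1,2])/K[1,1]*z,z],-1)
    if T is None:
        Rm=cv2.Rodrigues(np.array(c["rvec"],float))[0]; P=(P-np.ravel(c["tvec"]))@Rm
    else: P=P@T[:3,:3].T+T[:3,3]
    P[z==0]=np.nan
    return P
def tool():
    T=np.eye(4);T[:3,:3]=R.from_quat(env.current_tool_rot()).as_matrix();T[:3,3]=env.current_position();return T
def shot(name):
    T=tool() if name=="wrist" else None
    c=env.capture(name)
    return c, cloud(c, None if T is None else T@np.array(c["tool_from_camera"]))
def down(yaw): # tool z down, tool y axis at angle yaw in world
    y=np.array([np.cos(yaw),np.sin(yaw),0]);z=np.array([0,0,-1.]);return R.from_matrix(np.stack([np.cross(y,z),y,z],1)).as_quat()
E
python3 - <<'E'
from h import *
ims=[]
for n in ["scene","top"]:
    c,P=shot(n); ims.append(c["image"]); cv2.imwrite(f"pics/{n}0.png",c["image"])
    for o in ["case","lid","dial","vee_block","steel_block","spirit"]:
        for d in env.silhouettes(o,n):
            m=d["mask"]; q=P[m]; q=q[~np.isnan(q[:,0])]
            print(n,o,round(d["conf"],2),d["point"],m.sum(),np.percentile(q,[3,50,97],axis=0).round(3).tolist() if len(q) else None)
print(env.current_qpos(),env.current_tool_rot(),env.current_t())
E
```

```text
pics
scene case 0.74 [305.1, 429.3] 2738 [[0.392, 0.327, 0.005], [0.455, 0.383, 0.034], [0.497, 0.425, 0.036]]
scene case 0.61 [243.9, 420.4] 3379 [[0.207, 0.142, 0.003], [0.299, 0.241, 0.048], [0.368, 0.303, 0.051]]
scene case 0.57 [257.3, 331.5] 4493 [[0.426, 0.1, 0.004], [0.523, 0.18, 0.027], [0.63, 0.245, 0.175]]
scene lid 0.86 [238.9, 424.7] 2247 [[0.207, 0.149, 0.039], [0.286, 0.232, 0.049], [0.359, 0.298, 0.051]]
scene lid 0.78 [300.6, 430.5] 2013 [[0.393, 0.327, 0.029], [0.446, 0.378, 0.035], [0.494, 0.422, 0.037]]
scene lid 0.77 [242.0, 301.2] 1590 [[0.587, 0.095, 0.044], [0.616, 0.178, 0.129], [0.633, 0.229, 0.185]]
scene dial 0.75 [190.2, 267.0] 215 [[0.427, -0.275, 0.0], [0.452, -0.238, 0.018], [0.469, -0.218, 0.025]]
scene dial 0.74 [210.9, 272.3] 124 [[0.485, -0.144, 0.004], [0.503, -0.122, 0.021], [0.515, -0.106, 0.025]]
scene vee_block 0.55 [255.6, 204.0] 703 [[0.725, -0.073, 0.001], [0.758, -0.016, 0.024], [0.786, 0.022, 0.033]]
scene steel_block 0.69 [344.1, 315.5] 1802 [[0.669, 0.289, 0.006], [0.701, 0.335, 0.045], [0.722, 0.36, 0.048]]
scene spirit 0.78 [170.2, 20
[... 679 characters left out ...]
289, 0.051]]
top dial 0.77 [235.6, 352.7] 266 [[0.424, -0.272, 0.011], [0.446, -0.248, 0.021], [0.467, -0.226, 0.026]]
top dial 0.52 [222.3, 309.5] 262 [[0.467, -0.146, 0.012], [0.49, -0.126, 0.021], [0.523, -0.106, 0.025]]
top vee_block 0.88 [131.6, 274.8] 605 [[0.72, -0.075, 0.004], [0.75, -0.027, 0.023], [0.783, 0.019, 0.032]]
top steel_block 0.94 [158.1, 149.6] 660 [[0.664, 0.285, 0.008], [0.688, 0.318, 0.044], [0.718, 0.358, 0.049]]
top spirit 0.86 [183.7, 407.3] 524 [[0.56, -0.422, 0.016], [0.582, -0.392, 0.088], [0.61, -0.376, 0.131]]
[-1.18769985  0.31083962  0.01401748  1.5114697  -0.0044134   1.31921917
 -0.02717884] [2.10767158e-01 9.77536292e-01 4.55882638e-05 1.49815401e-05] 0.7
```

View pics/top0.png

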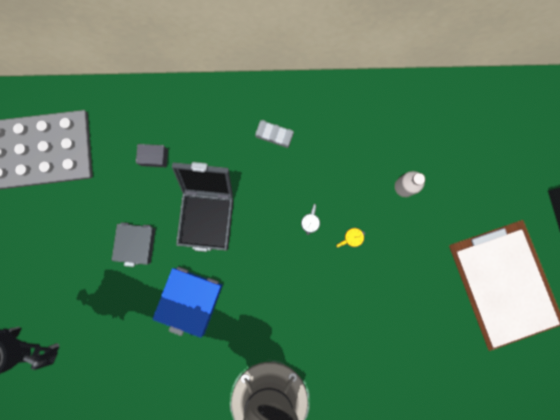

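View pics/scene0.png

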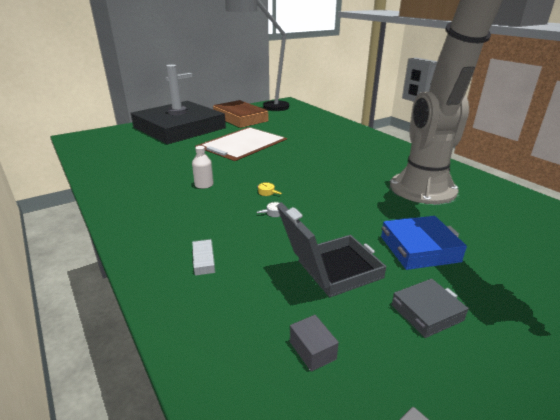

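Candidates (top view, row/col): for the case there is the open dark grey one (207,206), a small shut grey one (244,132) and a blue one (302,186), so I choose the open grey, larger one. For the dial there is a white one (222,310) and a yellow one (236,353), so I choose the white. I'll check both up close with the wrist camera.

Run:
```python
from h import *
q=down(np.pi/2+0.05)
ims=[]
for nm,o,p in [("case","case",[0.46,0.165,0.33]),("dial","dial",[0.47,-0.125,0.22])]:
    best=None
    for s in (q, down(-np.pi/2+0.05)):
        j=env.solve_ik(p,s)
        if j is not None:
            d=np.abs(np.array(j)-env.current_qpos()).max()
            if best is None or d<best[0]: best=(d,s)
    print(nm,best)
    env.goto(p,best[1])
    c,P=shot("wrist"); np.savez(f"{nm}.npz",P=P,im=c["image"])
    for oo in ([o,"lid"] if nm=="case" else [o]):
      for i,d in enumerate(env.silhouettes(oo,"wrist")):
        m=d["mask"]; w=P[m]; w=w[~np.isnan(w[:,0])]
        np.save(f"{nm}_{oo}{i}.npy",m)
        print(oo,round(d["conf"],2),d["point"],m.sum(),np.percentile(w,[2,50,98],axis=0).round(3).tolist() if len(w) else None)
    ims.append(c["image"])
    print(env.current_t())
b=np.hstack(ims); cv2.imwrite("pics/w1.png",cv2.resize(b,(800,300)))
```

```text
case (np.float64(1.3104026337767016), array([-0.0249974 ,  0.99968752,  0.        ,  0.        ]))
case 0.72 [246.5, 273.1] 27553 [[0.426, 0.094, 0.004], [0.573, 0.165, 0.037], [0.624, 0.239, 0.182]]
case 0.61 [147.3, 448.5] 8265 [[0.385, 0.321, 0.004], [0.435, 0.369, 0.033], [0.491, 0.421, 0.035]]
case 0.57 [354.3, 166.5] 248 [[0.712, -0.067, 0.003], [0.752, 0.015, 0.024], [0.785, 0.024, 0.031]]
lid 0.74 [27.4, 334.8] 8505 [[0.29, 0.138, 0.046], [0.317, 0.219, 0.048], [0.36, 0.278, 0.05]]
lid 0.62 [302.1, 265.3] 13961 [[0.573, 0.092, 0.035], [0.605, 0.158, 0.118], [0.628, 0.227, 0.185]]
lid 0.56 [149.1, 448.9] 7429 [[0.386, 0.323, 0.03], [0.435, 0.372, 0.034], [0.489, 0.421, 0.035]]
2.4
dial (np.float64(0.6744164748794366), array([-0.0249974 ,  0.99968752,  0.        ,  0.        ]))
dial 0.83 [191.4, 272.9] 2320 [[0.459, -0.148, 0.01], [0.485, -0.127, 0.022], [0.524, -0.105, 0.024]]
dial 0.73 [139.3, 144.6] 2805 [[0.42, -0.274, 0.008], [0.441, -0.246, 0.022], [0.465, -0.21, 0.024]]
3.6833
```

View pics/w1.png

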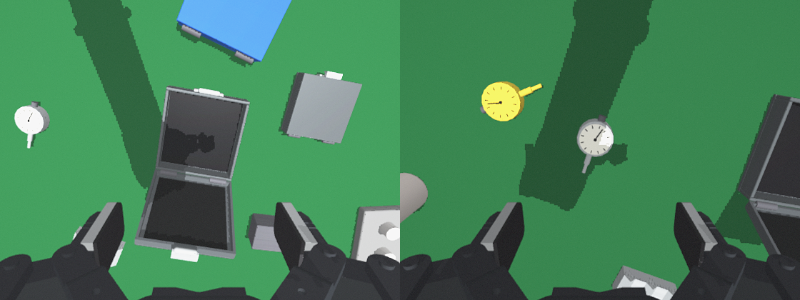

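The left view shows the open grey case, its catch near (208,92) and its lid leaning back with the tab near (185,255). The right view shows the white dial at (597,138) with its stem pointing away from the robot, and the yellow one at (502,100). Both choices are confirmed.

Run:
```python
from h import *
P=np.load("case.npz")["P"]; near=(abs(P[...,0]-0.51)<.13)&(abs(P[...,1]-.165)<.1)
rim=P[near&(P[...,2]>.029)&(P[...,2]<.038)]
rim=rim[:,:2]
print(len(rim))
r=cv2.minAreaRect(rim.astype(np.float32)); print("rim",r)
fl=P[near&(P[...,2]>.001)&(P[...,2]<.009)&np.load("case_case0.npy")]
print("floor",cv2.minAreaRect(fl[:,:2].astype(np.float32)),np.median(fl[:,2]))
# rim rows in x: y-extents per x slice
for x in np.arange(.42,.60,.02):
    s=rim[abs(rim[:,0]-x)<.004]
    print(round(x,2),len(s), s[:,1].min().round(4) if len(s) else 0, s[:,1].max().round(4) if len(s) else 0)
for y in np.arange(.09,.25,.02):
    s=rim[abs(rim[:,1]-y)<.004]; print("y",round(y,2),len(s), s[:,0].min().round(4) if len(s) else 0, s[:,0].max().round(4) if len(s) else 0)
L=P[np.load("case_lid1.npy")&near&(P[...,2]>.045)]
print("lid", np.percentile(L,[1,50,99],axis=0)); A=np.c_[L[:,:2],np.ones(len(L))]; print("tab top",L[L[:,2].argmax()])
c=L.mean(0);u,s,v=np.linalg.svd(L-c,full_matrices=False);print("lid n",v[2],s)
P=np.load("dial.npz")["P"]; near=(abs(P[...,0]-0.49)<.07)&(abs(P[...,1]+.126)<.05)
top=P[near&(P[...,2]>.018)]; print("top",cv2.minEnclosingCircle(top[:,:2].astype(np.float32)),np.median(top[:,2]))
m=P[np.load("dial_dial0.npy")];c0=np.array(cv2.minEnclosingCircle(top[:,:2].astype(np.float32))[0])
far=m[np.linalg.norm(m[:,:2]-c0,axis=1)>.032]; d=np.nanmean(far[:,:2],0)-c0; print("stem",d,np.arctan2(d[1],d[0]),len(far),np.nanmax(np.linalg.norm(far[:,:2]-c0,axis=1)))
```

```text
2813
rim ((0.4997630715370178, 0.17171087861061096), (0.13999877870082855, 0.16695687174797058), 82.79315185546875)
floor ((0.5239916443824768, 0.16369065642356873), (0.14359766244888306, 0.20629557967185974), 81.23578643798828) 0.005814962923333528
0.42 231 0.1112 0.1981
0.44 71 0.1088 0.2495
0.46 64 0.1066 0.2472
0.48 56 0.1044 0.2446
0.5 57 0.1008 0.2417
0.52 55 0.0986 0.2399
0.54 49 0.0962 0.2371
0.56 249 0.0938 0.2347
0.58 279 0.1196 0.2314
y 0.09 2 0.5608 0.5619
y 0.11 282 0.4163 0.5753
y 0.13 102 0.418 0.5781
y 0.15 116 0.4207 0.5805
y 0.17 126 0.4154 0.5841
y 0.19 127 0.4179 0.5856
y 0.21 96 0.428 0.5878
y 0.23 168 0.4309 0.5893
lid [[0.57660277 0.09100452 0.0470513 ]
 [0.60676948 0.1579084  0.12364841]
 [0.62944481 0.22767123 0.18625671]]
tab top [0.6149249  0.16453024 0.18870741]
lid n [ 0.95152359 -0.11876472 -0.28372134] [4.58727417 4.56608247 0.37785558]
top ((0.46635323762893677, -0.12605351209640503), 0.05121363699436188) 0.28400051015499034
stem [ 0.03909605 -0.00278033] -0.0709957644495085 635 0.0736662154426057
```

Run:
```python
from h import *
P=np.load("dial.npz")["P"]; near=(abs(P[...,0]-0.49)<.07)&(abs(P[...,1]+.126)<.05)
t=P[near&(P[...,2]>.0195)&(P[...,2]<.03)][:,:2]
c0=np.median(t,0)
for _ in range(5): t=t[np.linalg.norm(t-c0,axis=1)<.029]; c0=(t.min(0)+t.max(0))/2
print("c",c0,np.ptp(t,axis=0))
m=P[np.load("dial_dial0.npy")]; m=m[(m[:,2]>.002)&(m[:,2]<.03)]
r=np.linalg.norm(m[:,:2]-c0,axis=1)
far=m[(r>.036)&(r<.06)]; d=far[:,:2].mean(0)-c0; a=np.arctan2(d[1],d[0])
print("stem",a,len(far),r.max(),np.median(far[:,2]))
cap=m[(r>.027)&(r<.034)&((m[:,:2]-c0)@d<0)]; dc=c0-cap[:,:2].mean(0); print("cap ang",np.arctan2(dc[1],dc[0]),len(cap))
np.save("dialpose.npy",[*c0,a])
q=down(a-np.pi/2)   # near current yaw? current tool y
Y=R.from_quat(env.current_tool_rot()).as_matrix()[:,1]; print("tool y",Y)
if R.from_quat(q).as_matrix()[:,1]@Y<0: q=down(a+np.pi/2)
env.grip(0.07,40)
env.goto([*c0,0.10],q)
c,P=shot("wrist"); cv2.imwrite("pics/w2.png",c["image"])
t=P[(abs(P[...,0]-c0[0])<.04)&(abs(P[...,1]-c0[1])<.04)&(P[...,2]>.0195)&(P[...,2]<.03)][:,:2]
print("close",t.min(0),t.max(0),len(t))
print(env.current_qpos(),env.current_t())
```

```text
c [ 0.48647264 -0.12671154] [0.04890591 0.04855392]
stem -0.2652481699927366 68 0.05387005653842679 0.014022710964628787
cap ang -0.25739725050653145 61
tool y [-5.38531582e-02  9.98548697e-01  5.80776951e-04]
close [ 0.46219323 -0.15116686] [ 0.51161634 -0.10195554] 4379
[-0.22616468  0.36558738  0.56665036  1.84008232 -0.23068465  0.99796741
  1.74265393] 4.5917
```

View pics/w2.png

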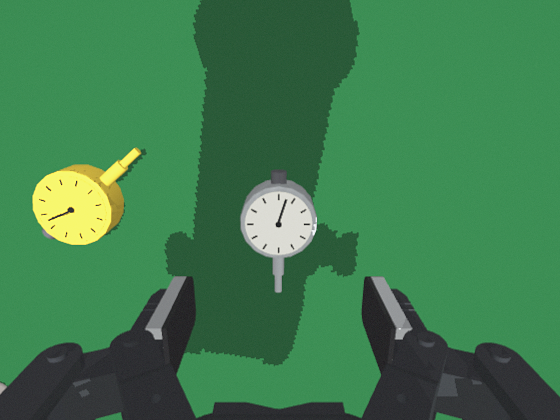

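The white dial is centred between the fingers at (220,278). Its stem points straight at the gripper, so it is aligned, and the yellow one is clear of the left finger. Now I'll grasp it.

Run:
```python
from h import *
x,y,a=np.load("dialpose.npy")
print(env.servo_line([0.4868,-0.1266,0.004],v=0.1,force_limit=8))
env.grip(0.03,45)
print(env.current_width(),env.current_finger_force(),env.current_position(),env.current_force())
if env.current_width()>0.04:
    env.servo_line([0.4868,-0.1266,0.15],v=0.15)
    c,P=shot("wrist"); cv2.imwrite("pics/w3.png",c["image"][180:])
print(env.current_width(),env.current_finger_force(),env.current_t())
```

```text
False
0.04803502642896126 46.180264949798584 [ 0.48760576 -0.12686343  0.00502719] [-0.44890041  0.86270673  5.56433765]
0.048398048306690394 46.61642074584961 7.1917
```

View pics/w3.png

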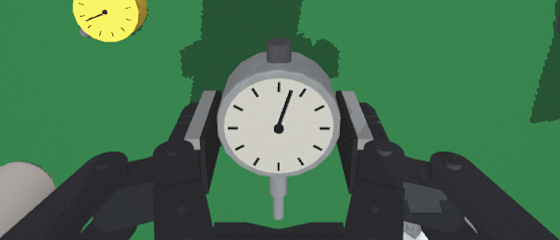

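The dial is held level and centred between the pads at (278,128), stem towards the gripper. Now I'll place it.

Run:
```python
from h import *
cx,cy,yaw=0.4975,0.1716,-0.124
q=down(yaw+np.pi/2)
env.servo_line([0.4975,0.1716,0.15],attitude=q,v=0.2)
env.servo_line([cx,cy,0.06],v=0.12)
print(env.current_position(),env.current_force())
hit=env.servo_line([cx,cy,0.0085],v=0.04,force_limit=4)
print(hit,env.current_position(),env.current_force(),env.current_width())
c,P=shot("wrist"); cv2.imwrite("pics/w4.png",c["image"])
print(env.current_t())
```

```text
[0.49835613 0.17167363 0.06075104] [ 0.69017999  0.45109331 -2.3201067 ]
True [0.49719219 0.17152371 0.01009223] [-0.05130204  0.77469996  4.7208213 ] 0.047984198033316626
10.9417
```

View pics/w4.png

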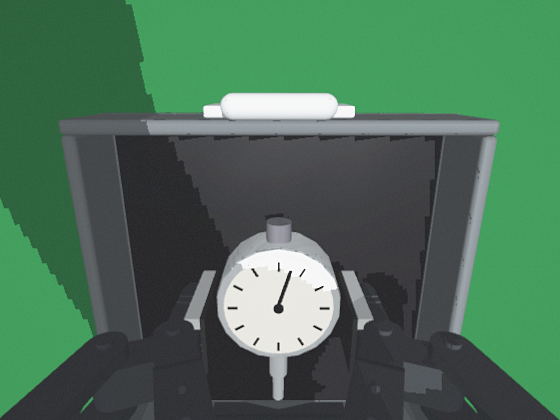

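The dial rests on the tray floor, centred, with the stem pointing to the hinge. I'll release it, back off and check.

```bash
cat >> h.py <<'E'
C=np.array([0.4975,0.1716,0]); ex=np.array([np.cos(-.124),np.sin(-.124),0]); ez=np.array([0,0,1.])
H=C+.073*ex+.034*ez; Q=down(-.124+np.pi/2)
def arc(th,r=.130,off=.012):
    return H+r*(-np.cos(th)*ex+np.sin(th)*ez)+(.014+off*np.sin(th))*(np.sin(th)*ex+np.cos(th)*ez)
E
python3 - <<'E'
from h import *
env.grip(0.068)
p=env.current_position()
env.servo_line([p[0],p[1],0.06],v=0.08)
env.servo_line([p[0],p[1],0.24],v=0.2)
c,P=shot("wrist"); cv2.imwrite("pics/w5.png",c["image"])
m=P[(np.linalg.norm(P[...,:2]-C[:2],axis=-1)<.028)]; t=m[m[:,2]>.022]
print("dial top z",np.percentile(t[:,2],[5,50,95]),(t[:,:2].min(0)+t[:,:2].max(0))/2)
wp=[H*[1,1,0]+.105*ex+.24*ez, H*[1,1,0]+.105*ex+.15*ez]+[arc(t) for t in (2.05,1.6,1.2,.8,.4,.1)]
for w in wp: print(w.round(3), None if (j:=env.solve_ik(w,Q)) is None else np.round(j,2))
print(env.current_t())
E
```

```text
dial top z [0.02641266 0.31288175 0.32076345] [0.49633043 0.17205588]
[0.674 0.15  0.24 ] [-0.49  0.64  0.49  1.04 -0.29  1.51  1.37]
[0.674 0.15  0.15 ] [-0.5   0.68  0.47  1.2  -0.3   1.32  1.4 ]
[0.651 0.152 0.138] [-0.53  0.64  0.46  1.3  -0.28  1.27  1.39]
[0.599 0.159 0.163] [-0.58  0.52  0.45  1.42 -0.23  1.25  1.34]
[0.546 0.165 0.164] [-0.64  0.42  0.43  1.57 -0.18  1.19  1.28]
[0.496 0.172 0.143] [-0.69  0.34  0.42  1.73 -0.15  1.1   1.22]
[0.458 0.176 0.102] [-0.73  0.32  0.4   1.87 -0.15  0.98  1.18]
[0.443 0.178 0.062] [-0.73  0.35  0.39  1.94 -0.17  0.88  1.19]
13.1667
```

View pics/w5.png

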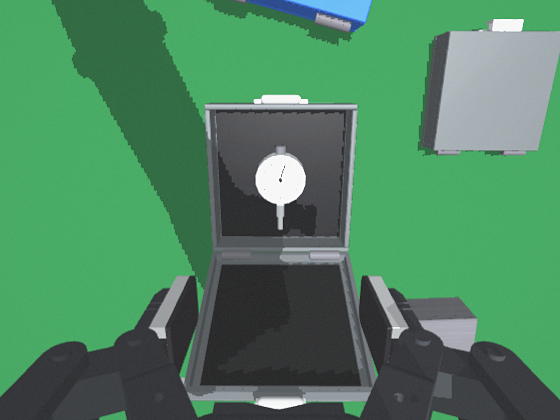

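The dial lies flat, face up, in the middle of the tray (180,280), stem towards the hinge, and the lid is still open below it. Now I'll swing the lid over, pushing from behind.

Run:
```python
from h import *
env.servo_line(H*[1,1,0]+.105*ex+.24*ez,attitude=Q,v=0.2)
env.grip(0.0)
b=env.current_force()
print("desc",env.servo_line(H*[1,1,0]+.105*ex+.145*ez,v=0.12,force_limit=8))
for t in [2.05,1.85,1.65,1.45,1.25,1.05,.85,.65,.45,.3,.17]:
    h=env.servo_line(arc(t),v=0.1,force_limit=15)
    print(t,h,(env.current_force()-b).round(1),(env.current_position()-arc(t)).round(4))
    if h: break
c,P=shot("top"); cv2.imwrite("pics/t6.png",cv2.resize(c["image"][120:330,80:360],(800,600)))
print(env.current_t())
```

```text
desc False
2.05 False [ 0.5  0.9 -0.4] [0.0006 0.0004 0.0011]
1.85 False [ 0.7  0.  -0.7] [0.0007 0.0001 0.0008]
1.65 False [ 0.4 -0.1 -1.2] [0.0002 0.0001 0.    ]
1.45 False [ 0.7  0.2 -1.6] [ 0.0003  0.     -0.    ]
1.25 False [ 1.2 -0.5 -0.3] [0.0004 0.     0.    ]
1.05 False [ 0.8 -0.3  0.1] [ 0.0005 -0.      0.0001]
0.85 False [ 0.3  0.3 -0.4] [ 0.0006 -0.      0.0002]
0.65 False [1.7 0.6 0.2] [ 0.0006 -0.      0.0002]
0.45 False [ 0.   1.4 -0.2] [ 0.0004 -0.      0.0002]
0.3 False [ 1.5  0.1 -0.2] [ 0.0002 -0.0001  0.0001]
0.17 False [0.7 0.3 0.1] [ 0.0001 -0.0001  0.0001]
20.3167
```

View pics/t6.png

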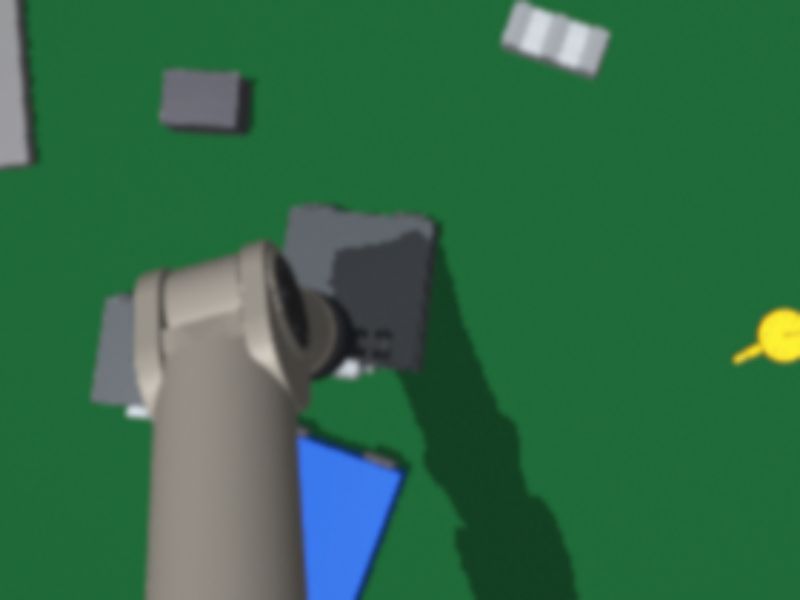

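The lid is down over the tray at (360,290), with the gripper on its free edge. Now I'll press it past the catch.

Run:
```python
from h import *
b=env.current_force()
T=H-.138*ex; 
def go(z,f): 
    h=env.servo_line([T[0],T[1],z],v=0.03,force_limit=f); print(z,h,(env.current_force()-b).round(1),env.current_position().round(4)); return h
go(.066,10)
for z in (.058,.054,.051,.049,.0475,.046,.0445):
    if go(z,34): break
env.hold(.3)
env.servo_line([T[0],T[1],.20],v=0.15)
env.servo_line([T[0]-.03,T[1],.30],v=0.15)
c,P=shot("wrist"); cv2.imwrite("pics/w7.png",c["image"])
S=lambda d:np.linalg.norm(P[...,:2]-(C+d*ex)[:2],axis=-1)<.012
for d in (-.06,-.03,0,.05): print(d,np.nanmedian(P[S(d)&(P[...,2]<.1)][:,2]).round(4))
print(env.current_t())
```

```text
0.066 False [0.5 0.4 0.1] [0.4329 0.1797 0.066 ]
0.058 False [-1.3  0.4  5. ] [0.4334 0.1799 0.0584]
0.054 False [-2.1  0.9  4.5] [0.4328 0.1799 0.0541]
0.051 False [-0.3  0.4 -0.6] [0.4329 0.1794 0.0506]
0.049 False [ 0.6 -0.3 -0.6] [0.433  0.1794 0.0487]
0.0475 False [-0.4  0.8  5.7] [0.4334 0.1796 0.048 ]
0.046 False [-3.2 -2.4 15.8] [0.4334 0.1797 0.0478]
0.0445 False [-6.5 -3.5 25.4] [0.4334 0.1797 0.0476]
-0.06 0.0481
-0.03 0.0481
0 0.0482
0.05 nan
25.2583
  return np.nanmean(a, axis, out=out, keepdims=keepdims)
```

View pics/w7.png

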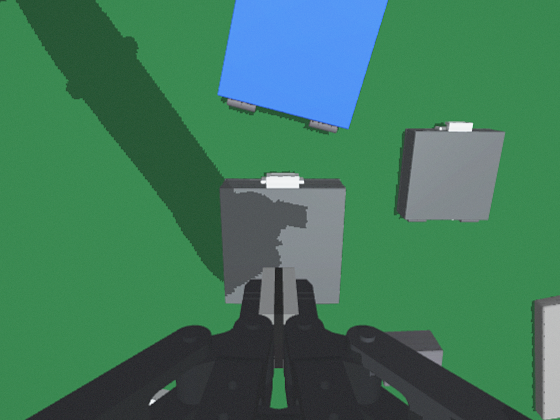

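The lid is flat at 48 mm all along its length, with the catch engaged at (180,283), and the robot is clear of it. I'll hand the job in.

```bash
python3 -c "
from workcell import env
print(env.finish_job())"
```

```text
the job is handed in; nothing more can be done
None
```

The white dial indicator lies flat, dial up, in the grey case; the lid was pressed past its catch and measured 48 mm high (fully shut) after I backed off, the vee block, steel block and bottle were left alone, and I handed the job in after about 25 s of robot time, with no verdict returned.

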